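Gauge the bushings and scrap the tight ones

TASK

Try each of these steel bushings on the gauge pin: it is good if it slides down over the pin until it sits on the base plate, and undersize if it hangs up on the pin's tapered nose. Stand the good ones upright in the wooden tray, and push every undersize one through the sprung flap of the grey reject box, so that it drops inside and the flap swings shut behind it. Leave the tape measure, the spanner and the tin where they are.

Things in the scene. Friction and masses are not known exactly. Their poses are not given: they have to be found in the camera images.
- bushing_a: plain steel bushing (thick round sleeve), 40 mm outside diameter, 32 mm high, about 220 g, standing on end on the bench at the start; the bore is either 22 mm (good) or 17 mm (undersize), not told which. Origin: centre of its lower end face, z along the bore. It may be absent (None); 4 or 5 of the six are there, at least one good and one undersize
- bushing_b: plain steel bushing (thick round sleeve), 40 mm outside diameter, 32 mm high, about 220 g, standing on end on the bench at the start; the bore is either 22 mm (good) or 17 mm (undersize), not told which. Origin: centre of its lower end face, z along the bore. It may be absent (None); 4 or 5 of the six are there, at least one good and one undersize
- bushing_c: plain steel bushing (thick round sleeve), 40 mm outside diameter, 32 mm high, about 220 g, standing on end on the bench at the start; the bore is either 22 mm (good) or 17 mm (undersize), not told which. Origin: centre of its lower end face, z along the bore. It may be absent (None); 4 or 5 of the six are there, at least one good and one undersize
- bushing_d: plain steel bushing (thick round sleeve), 40 mm outside diameter, 32 mm high, about 220 g, standing on end on the bench at the start; the bore is either 22 mm (good) or 17 mm (undersize), not told which. Origin: centre of its lower end face, z along the bore. It may be absent (None); 4 or 5 of the six are there, at least one good and one undersize
- bushing_e: plain steel bushing (thick round sleeve), 40 mm outside diameter, 32 mm high, about 220 g, standing on end on the bench at the start; the bore is either 22 mm (good) or 17 mm (undersize), not told which. Origin: centre of its lower end face, z along the bore. It may be absent (None); 4 or 5 of the six are there, at least one good and one undersize
- bushing_f: plain steel bushing (thick round sleeve), 40 mm outside diameter, 32 mm high, about 220 g, standing on end on the bench at the start; the bore is either 22 mm (good) or 17 mm (undersize), not told which. Origin: centre of its lower end face, z along the bore. It may be absent (None); 4 or 5 of the six are there, at least one good and one undersize
- gauge: fixed go gauge: dark steel base plate 80 x 80 mm, 12 mm thick, with one upright bright pin in its middle. The pin is 20 mm in diameter for the first 36 mm above the plate, then its nose tapers over 14 mm to a flat tip 10 mm across. Origin: centre of the plate's underside, on the bench; z up
- pin_foot (a point): on the gauge pin's axis, at the top face of the base plate, 12 mm above the bench
- pin_tip (a point): on the gauge pin's axis, at its tip, 62 mm above the bench
- reject_box: fixed grey sheet-steel box 150 mm wide, closed except for its flap; front towards its own -x (the robot's side). Origin on the bench under the sill's inner edge. Flat sill, top 130 mm above the bench, x -90 to 0 mm, y -75 to +75; past x = 0 a drop to the floor at z = 4 mm. Opening 110 mm wide between solid jambs, leaning back 30 degrees
- sill_edge (a point): middle of the sill's inner edge, on its top face, 130 mm above the bench, where the flap's lower end hangs; axes as the box's (+x into the box). Upright fingers can follow a part until their front face is about 25 mm past this edge, where they near the roof's front edge; a part wholly past the edge drops inside
- flap (a joint): angle of the flap, rad: 0 = shut, leaning back 30 degrees in the opening; grows as its lower end swings inward, to 1.8. Thin aluminium plate 104 mm wide, 68 mm long, hinged along its top, with a light closing spring (about 0.2 N at its lower edge starts it, 0.9 N wide open): it gives to a part pushed against it and shuts by itself
- tray: fixed shallow wooden tray for the good bushings, 180 x 180 mm outside, 18 mm high, walls and floor 5 mm. Origin: centre of its underside, on the bench; x and y along its sides
- tape: bystander: yellow and black tape measure, 62 x 30 x 62 mm; origin under its centre
- tin: bystander: small round tin, 64 mm in diameter, 50 mm high; origin under its centre
- flap_hinge (a point): middle of the flap's hinge line, at the top of the opening: 37 mm behind and 64 mm above the sill's inner edge; from here the box's flat roof (204 mm above the bench) runs 113 mm back
- spanner: bystander: flat spanner 150 mm long, lying; origin under its middle
There are look-alikes about, which are no part of the job. Leave any orange or yellow look-alike of the bushing_b alone.

How it is judged:
On the way, in this order (a step that is already met when the one before it is completed fails the run):
1. a first bushing is tried on the gauge pin, as far down as it goes (((horizontal distance between bushing_a and pin_foot below 0.005 m and z of bushing_a in the frame of pin_foot below 0.043 m) or (horizontal distance between bushing_c and pin_foot below 0.005 m and z of bushing_c in the frame of pin_foot below 0.043 m) or (horizontal distance between bushing_f and pin_foot below 0.005 m and z of bushing_f in the frame of pin_foot below 0.043 m) or (horizontal distance between bushing_b and pin_foot below 0.005 m and z of bushing_b in the frame of pin_foot below 0.043 m) or (horizontal distance between bushing_d and pin_foot below 0.005 m and z of bushing_d in the frame of pin_foot below 0.043 m) or (horizontal distance between bushing_e and pin_foot below 0.005 m and z of bushing_e in the frame of pin_foot below 0.043 m))), for 0.15 s.
2. it is taken off the pin again (horizontal distance between each of bushing_a, bushing_c, bushing_f, bushing_b, bushing_d, bushing_e and pin_foot above 0.03 m), for 0.1 s.
3. a second bushing is tried on the gauge pin, as far down as it goes (((horizontal distance between bushing_a and pin_foot below 0.005 m and z of bushing_a in the frame of pin_foot below 0.043 m) or (horizontal distance between bushing_c and pin_foot below 0.005 m and z of bushing_c in the frame of pin_foot below 0.043 m) or (horizontal distance between bushing_f and pin_foot below 0.005 m and z of bushing_f in the frame of pin_foot below 0.043 m) or (horizontal distance between bushing_b and pin_foot below 0.005 m and z of bushing_b in the frame of pin_foot below 0.043 m) or (horizontal distance between bushing_d and pin_foot below 0.005 m and z of bushing_d in the frame of pin_foot below 0.043 m) or (horizontal distance between bushing_e and pin_foot below 0.005 m and z of bushing_e in the frame of pin_foot below 0.043 m))), for 0.15 s.
4. it is taken off the pin again (all of step 2), for 0.1 s.
5. a third bushing is tried on the gauge pin, as far down as it goes (((horizontal distance between bushing_a and pin_foot below 0.005 m and z of bushing_a in the frame of pin_foot below 0.043 m) or (horizontal distance between bushing_c and pin_foot below 0.005 m and z of bushing_c in the frame of pin_foot below 0.043 m) or (horizontal distance between bushing_f and pin_foot below 0.005 m and z of bushing_f in the frame of pin_foot below 0.043 m) or (horizontal distance between bushing_b and pin_foot below 0.005 m and z of bushing_b in the frame of pin_foot below 0.043 m) or (horizontal distance between bushing_d and pin_foot below 0.005 m and z of bushing_d in the frame of pin_foot below 0.043 m) or (horizontal distance between bushing_e and pin_foot below 0.005 m and z of bushing_e in the frame of pin_foot below 0.043 m))), for 0.15 s.
6. it is taken off the pin again (all of step 4), for 0.1 s.
7. a fourth bushing is tried on the gauge pin, as far down as it goes (((horizontal distance between bushing_a and pin_foot below 0.005 m and z of bushing_a in the frame of pin_foot below 0.043 m) or (horizontal distance between bushing_c and pin_foot below 0.005 m and z of bushing_c in the frame of pin_foot below 0.043 m) or (horizontal distance between bushing_f and pin_foot below 0.005 m and z of bushing_f in the frame of pin_foot below 0.043 m) or (horizontal distance between bushing_b and pin_foot below 0.005 m and z of bushing_b in the frame of pin_foot below 0.043 m) or (horizontal distance between bushing_d and pin_foot below 0.005 m and z of bushing_d in the frame of pin_foot below 0.043 m) or (horizontal distance between bushing_e and pin_foot below 0.005 m and z of bushing_e in the frame of pin_foot below 0.043 m))), for 0.15 s.
At the end, for the whole second after the job is handed in: every undersize bushing present lies inside the reject box, below its sill; every good bushing present stands upright (within 7 degrees) on the tray's floor, at rest; the flap has swung shut (within 0.12 rad) (x of bushing_b in the frame of reject_box between -0.09 and 0.15 m and y of bushing_b in the frame of reject_box between -0.075 and 0.075 m and z of each of bushing_b, bushing_d, bushing_e in the frame of reject_box below 0.115 m and x of bushing_d in the frame of reject_box between -0.09 and 0.15 m and y of bushing_d in the frame of reject_box between -0.075 and 0.075 m and x of bushing_e in the frame of reject_box between -0.09 and 0.15 m and y of bushing_e in the frame of reject_box between -0.075 and 0.075 m and x of bushing_a in the frame of tray between -0.085 and 0.085 m and y of bushing_a in the frame of tray between -0.085 and 0.085 m and z of bushing_a in the frame of tray between 0 and 0.011 m and angle between each of bushing_a, bushing_c, bushing_f's own z axis and vertical below 0.12 rad and linear speed of each of bushing_a, bushing_c, bushing_f below 0.02 m/s and x of bushing_c in the frame of tray between -0.085 and 0.085 m and y of bushing_c in the frame of tray between -0.085 and 0.085 m and z of bushing_c in the frame of tray between 0 and 0.011 m and x of bushing_f in the frame of tray between -0.085 and 0.085 m and y of bushing_f in the frame of tray between -0.085 and 0.085 m and z of bushing_f in the frame of tray between 0 and 0.011 m and value of joint flap below 0.12 rad); the robot touches nothing.
It fails at once if the tape measure is pushed more than 30 mm from its place (distance of tape from where it was at the start of the episode above 0.03 m).
It fails at once if the spanner is pushed more than 30 mm from its place (distance of spanner from where it was at the start of the episode above 0.03 m).
It fails at once if the tin is pushed more than 30 mm from its place (distance of tin from where it was at the start of the episode above 0.03 m).
Of bushing_a, bushing_b, bushing_c, bushing_d, bushing_e, bushing_f only 4 to 5 are there at a start; the rules pass over those that are not, and their reading is None.
At some moment in a run one of bushing_a, bushing_b, bushing_c, bushing_d, bushing_e, bushing_f may be knocked a few centimetres aside while the robot is not near it.
It also fails if it takes over 210 s, if anything falls off the work surface, if the arm or the gripper's body presses on something with over 40 N, if the wrist force passes 120 N, or if a joint passes its speed limit or range.

ROBOT

A 7-joint arm with a two-finger parallel gripper is mounted at the origin on the work surface. World frame = base frame: x ahead of the robot, y to its left, z up, the work surface at z = 0. Lengths are in m, angles in rad, forces in N, time in s.
With the tool pointing down it reaches from about 0.4 to 0.85 m from the base axis. Payload 10.4 kg.
Tool frame: the origin (TCP) lies at the centre of the arm's flange, where the gripper is bolted on; the fingertips stand 173 mm ahead of it and the grasp point (between the pads) lies 155 mm ahead of it; z points along the fingers, y is the line along which they close (so a half turn about z gives the same grasp; the last joint's range is limited). The gripper opens to 85 mm and grips with 20 to 120 N. Pads are 22 mm wide; open, the fingers measure 114 mm over their backs; the gripper's body (76 mm by 85 mm) begins 54 mm behind the grasp point. The pads swing forward as they close: fully open they stand 13 mm farther back than shut.
Start: joints at [1.155, 0.332, -0.065, 1.46, 0.022, 1.35, -0.088], TCP at [0.239, -0.577, 0.405] pointing down, gripper open.
Joint ranges: [-2.6, 2.6], [-0.5, 2.12], [-1.47, 1.34], [0.16, 2.42], [-1.27, 4.41], [0.06, 2.06], [-2.6, 2.6]. Speed limits (rad/s): [2.22, 2.22, 2.79, 2.79, 3.14, 3.14, 3.14].

INTERFACE

Orientations are given as a unit quaternion [x, y, z, w].
In Python, from workcell import manip, viewer, finder gives the robot as it stands.
- The arm moves only by the tool arm_command, never from a script. Its argument "plan" is a list of rows, each an object with "dp": the shift along the tool's x, y, z in mm, a list of three; "spin": the turn about the tool's z in rad. A call has 1 to 5 rows; each row shifts and turns the commanded pose from where the row before left it, along the tool's axes as they then stand; what a row does not reach is not made up. A row lasts 1/10 s, in which the tool goes at most 50 mm and 8.59 degrees, less where a joint would pass 70% of its speed; a pose out of reach is approached as far as the arm can. A call is refused whole if a number of a shift passes 50 or a number of a turn 0.15, either way. A call with a gripper value outside its range is refused whole. "grip" is the closure, from -1 (fully open) to 1 (shut), set as the call begins (left out, the last holds). The fingers move at their own pace and stop on an object; "newtons" is the grip in N (left out, the last holds). Time passes only in rows, so rows that do not move let the fingers close. It gives the time, the measured TCP pose, the force, the opening and the grip force at its end, in the units of the state.
- manip.get_obs(): the state, without advancing time (a new reading comes with each control period).
- viewer.camera(name): name is "scene" or "top"; returns the picture (400x640x3 uint8, blue, green, red); there is no depth.
- viewer.camera_params(name): a dict with "vertical_fov" (degrees; the focal length in pixels is half the picture's height over the tangent of half this angle, whatever the lens; pixels are square), "cx", "cy" (the principal point, pixels), "k1" (the pictures are not rectified: a ray, as slopes to the right and down, at radius r is drawn at 1 + k1 r^2 times it, then the intrinsics apply), "R" (3x3) and "t" (3): a world point X has camera coordinates R X + t. Camera axes: x right, y down, z forward; pixel columns grow to the right and rows downward; lengths in m; the calibration is good to about 2 mm. A picture is of the moment at which its call begins. camera_params takes no time and is no camera call.
- manip.hand_in(): hands the job in; it is judged then, once.
Trained networks look in the newest picture that a camera, given by its name, has taken for a name from the list of things; names that differ only in an ending like _2 or _b are one class to them, and where a whole thing is asked for, a point or a joint stands for the part that bears it (a point fixed in the world has none). Each returns a list of dicts, best first, with "score" (0 to 1); they miss things now and then, are a little off and sometimes report something else, mostly with a low value. They report only what shows in the picture. A call takes as long as a camera call. They do not tell look-alikes from the thing itself.
- finder.find_in(camera, thing): "position" ([x, y, z] in m, in world coordinates, good to about 4 mm: the middle of the surface that is visible of it).
The state is a dict: "clock": time; "joint_pos": joint angles; "joint_velocities": joint speeds; "tau": joint torques, N m; "position": TCP position; "ee_rot": TCP orientation; "ft_force": force on the tool from outside, world axes, zero at the start; "torque": the same for the moment, N m; "grip_width": opening from 0.0 (shut) to 1.0 (fully open); "grasp_force": force on a finger pad.
Only numpy, scipy, OpenCV 4.12 (cv2) and the standard library are available. Lean on these libraries where they do the work, as an engineer would, in place of code of your own. Each camera call takes 0.05 s, during which the arm holds its last target. There are 200 camera calls.

## Working session

There is one attempt and no reset: what is moved stays moved. The work goes in short steps, Python scripts to look and compute and a tool call to move; the robot and the scene stay as the last step left them, time stands still between calls to the robot, and variables do not carry over. Pictures are saved under pics/ and viewed, at most 14 in all, crops included, and the job is handed in when it is done.

Besides the shell and the picture viewer there is one more tool, called as name([rows], argument=value, ...), one row to a line, values as JSON. arm_command: Moves the arm, as the interface text tells. Its arguments: {"type":"object","properties":{"plan":{"type":"array","items":{"type":"object","properties":{"dp":{"type":"array","items":{"type":"number"}},"spin":{"type":"number"}}}},"grip":{"type":"number"},"newtons":{"type":"number"}},"required":["plan"]}

```bash
mkdir -p pics; cat > h.py <<'E'
import numpy as np,cv2
from workcell import manip,viewer,finder
def ray(cam,u,v):
    p=viewer.camera_params(cam);f=200/np.tan(np.radians(p["vertical_fov"])/2)
    d=np.array([(u-p["cx"])/f,(v-p["cy"])/f]);s=d.copy()
    for _ in range(20): s=d/(1+p["k1"]*(s@s))
    R=np.array(p["R"]);t=np.array(p["t"]);return -R.T@t,R.T@np.array([s[0],s[1],1])
def pt(cam,u,v,z):
    o,d=ray(cam,u,v);return o+d*(z-o[2])/d[2]
def px(cam,X):
    p=viewer.camera_params(cam);f=200/np.tan(np.radians(p["vertical_fov"])/2)
    c=np.array(p["R"])@np.array(X)+np.array(p["t"]);s=c[:2]/c[2];s=s*(1+p["k1"]*(s@s));return s*f+[p["cx"],p["cy"]]
E
python3 - <<'E'
from h import *
for c in("top","scene"):
    im=viewer.camera(c);cv2.imwrite(f"pics/{c}0.png",im)
    p=viewer.camera_params(c);print(c,p["vertical_fov"],p["k1"],-np.array(p["R"]).T@np.array(p["t"]))
    for n in("bushing_a","gauge","reject_box","tray","flap","tape","tin","spanner"):
        for r in finder.find_in(c,n)[:8]: print(n,round(r["score"],2),np.round(r["position"],3),np.round(px(c,r["position"])))
o=manip.get_obs();print(o)
E
```

```text
top 43.02497227527428 -0.16259981500283638 [0.42573118 0.00789062 1.39028983]
bushing_a 0.65 [0.602 0.204 0.034] [249. 204.]
bushing_a 0.62 [0.549 0.009 0.031] [322. 223.]
bushing_a 0.6 [0.648 0.128 0.034] [277. 187.]
bushing_a 0.56 [0.728 0.123 0.029] [280. 158.]
bushing_a 0.55 [0.559 0.131 0.03 ] [276. 220.]
bushing_a 0.47 [0.654 0.011 0.033] [321. 185.]
gauge 0.82 [0.434 0.004 0.013] [324. 266.]
reject_box 0.94 [ 0.566 -0.325  0.16 ] [457. 211.]
tray 0.74 [0.53  0.367 0.005] [192. 231.]
flap 0.97 [ 0.55  -0.346  0.164] [466. 218.]
tape 0.78 [0.762 0.057 0.06 ] [304. 144.]
tape 0.67 [0.56  0.124 0.031] [279. 219.]
tin 0.9 [ 0.76  -0.063  0.047] [348. 145.]
spanner 0.87 [0.763 0.199 0.006] [254. 148.]
spanner 0.53 [0.437 0.002 0.01 ] [324. 265.]
scene 57.55670174105155 0.00486787056153986 [1.19278846 0.45626714 0.64975511]
bushing_a 0.89 [0.737 0.132 0.023] [330. 298.]
bushing_a 0.75 [0.66  0.014 0.026] [310. 256.]
bushing_a 0.73 [0.565 0.128 0.027] [369. 255.]
bushing_a 0.7 [ 0.566 -0.093  0.022] [302. 224.]
bushing_a 0.62 [0.652 0.128 0.028] [349. 274.]
bushing_a 0.58 [0.61  0.212
[... 337 characters left out ...]
'joint_pos': array([ 1.15537493,  0.33217495, -0.06469092,  1.46013431,  0.02161022,
        1.34992801, -0.08849612]), 'joint_velocities': array([-0.00012402, -0.00016513,  0.0002966 ,  0.00092624,  0.00014203,
       -0.00136058,  0.00013421]), 'tau': array([-7.52128881e-05, -6.25227785e+01,  4.87108820e-02, -3.91828895e+01,
        1.63588818e-02,  1.77766382e-03,  3.22757944e-05]), 'position': array([ 0.23925004, -0.5773819 ,  0.40473676]), 'ee_rot': array([9.80773201e-01, 1.95151040e-01, 5.68610357e-06, 2.45144611e-05]), 'ft_force': array([0.70041934, 0.58302692, 0.1844308 ]), 'torque': array([-0.03047584, -0.0446    ,  0.08863901]), 'grasp_force': 0.0, 'grip_width': 1.0046282614881854}
```

```bash
python3 - <<'E'
import cv2
a=cv2.imread("pics/top0.png")[110:310,150:520];b=cv2.imread("pics/scene0.png")[180:380,220:590]
import numpy as np
cv2.imwrite("pics/v1.png",np.vstack([cv2.resize(a,None,fx=1.5,fy=1.5,interpolation=3),cv2.resize(b,None,fx=1.5,fy=1.5,interpolation=3)]))
cv2.imwrite("pics/v1.png",cv2.resize(a,(800,432),interpolation=3))
cv2.imwrite("pics/v2.png",cv2.imread("pics/scene0.png"))
E
```

```text
(no output)
```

View pics/v1.png

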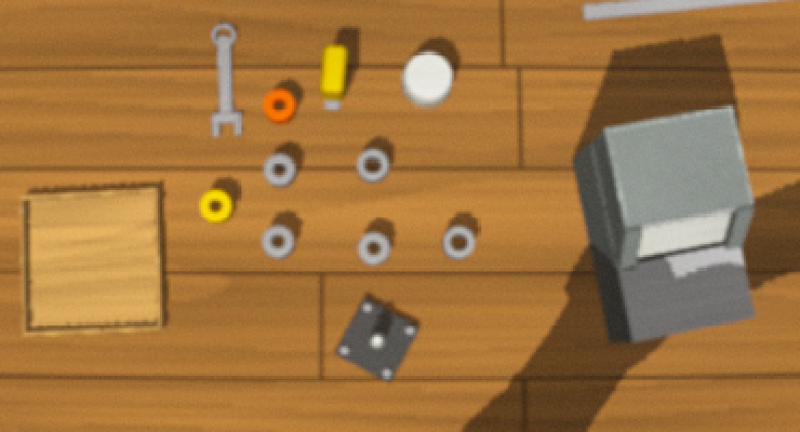

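View pics/v2.png

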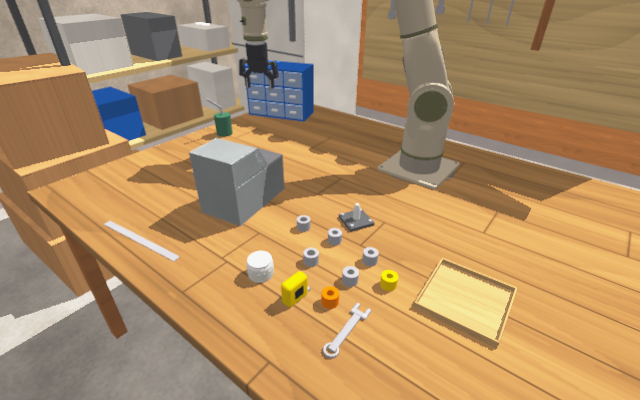

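Top view: five steel bushings in the crop at (280,170), (373,165), (278,241), (374,248) and (459,242). The yellow (216,206) and orange (280,105) rings are look-alikes. The gauge is at (377,341), the tray on the left, the box on the right. The scene view agrees with this.

```bash
cat >> h.py <<'E'
def bush(im,xy,w=11,cam="top"):
    u,v=np.round(px(cam,[xy[0],xy[1],.02])).astype(int)
    c=im[v-w:v+w+1,u-w:u+w+1]; k=8
    C=cv2.resize(c,None,fx=k,fy=k,interpolation=cv2.INTER_CUBIC)
    hsv=cv2.cvtColor(C,cv2.COLOR_BGR2HSV)
    m=((hsv[...,1]<75)&(hsv[...,2]>75)).astype(np.uint8)
    cs,_=cv2.findContours(m,cv2.RETR_EXTERNAL,cv2.CHAIN_APPROX_NONE)
    if not cs: return None
    g=max(cs,key=cv2.contourArea);(a,b),r=cv2.minEnclosingCircle(cv2.convexHull(g));M=cv2.moments(cv2.convexHull(g))
    cu=(M["m10"]/M["m00"]+.5)/k-.5+u-w;cv=(M["m01"]/M["m00"]+.5)/k-.5+v-w
    f=np.zeros_like(m);cv2.drawContours(f,[g],-1,1,-1)
    hole=((f==1)&(hsv[...,2]<110)).sum()/k/k
    return pt(cam,cu,cv,.02)[:2],r/k,hole,M["m00"]/k/k
E
python3 - <<'E'
from h import *
im=cv2.imread("pics/top0.png")
for q in[(.648,.128),(.654,.011),(.559,.131),(.549,.009),(.566,-.093)]: print(bush(im,q))
cv2.imwrite("pics/v3.png",cv2.resize(im[140:290,405:510],None,fx=4,fy=4,interpolation=3)) 
a=cv2.resize(im[150:240,260:380],(792,594),interpolation=3)
b=cv2.resize(im[240:295,300:350],None,fx=8,fy=8,interpolation=3)
A=cv2.resize(im[150:280,412:508],None,fx=4,fy=4,interpolation=3)
B=cv2.resize(im[240:290,303:348],None,fx=8,fy=8,interpolation=3)
o=np.zeros((520,384+360,3),np.uint8);o[:520,:384]=A;o[:400,384:]=B;cv2.imwrite("pics/v3.png",o)
E
```

```text
(array([0.64656984, 0.12492821]), 7.977686882019043, np.float64(17.296875), 182.109375)
(array([0.65267635, 0.00750999]), 7.968770980834961, np.float64(31.03125), 185.8203125)
(array([0.55564201, 0.12602646]), 7.778689384460449, np.float64(15.59375), 180.8515625)
(array([0.5470835 , 0.00628733]), 7.88025426864624, np.float64(15.78125), 181.3203125)
(array([ 0.55506101, -0.10000319]), 8.109304428100586, np.float64(29.171875), 178.890625)
```

View pics/v3.png

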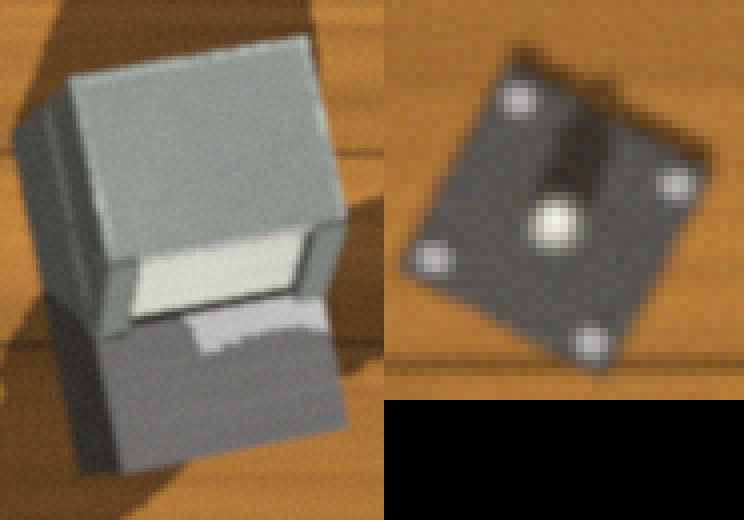

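The box sill front corners are at about (120,472) and (347,428). The roof corners are at (70,77), (307,38), (345,218) and (108,262). The pin tip is at (553,222), and the plate corners are visible.

```bash
python3 - <<'E'
from h import *
from scipy.optimize import least_squares
L=[((-.09,.075,.13),(120,472)),((-.09,-.075,.13),(347,428)),((.15,.075,.204),(70,77)),((.15,-.075,.204),(307,38)),((.037,-.075,.204),(345,218)),((.037,.075,.204),(108,262))]
W=lambda p,l:[p[0]+np.cos(p[2])*l[0]-np.sin(p[2])*l[1],p[1]+np.sin(p[2])*l[0]+np.cos(p[2])*l[1],l[2]]
def res(p): return np.concatenate([px("top",W(p,l))-((np.array(c)+.5)/4-.5+[412,150]) for l,c in L])
s=least_squares(res,[.55,-.33,.16]);print("box",s.x,np.round(s.fun,1))
im=cv2.imread("pics/top0.png")
f=lambda x,y:((x-384+.5)/8-.5+303,(y+.5)/8-.5+240)
c=[pt("top",*f(*q),.012) for q in[(515,55),(708,165),(603,372),(405,265)]]
print("plate",np.mean(c,0),np.linalg.norm(c[0]-c[1]),np.linalg.norm(c[1]-c[2]))
b=[pt("top",*f(*q),.012) for q in[(520,98),(677,184),(593,343),(433,257)]];print("bolts",np.mean(b,0))
print("tip",pt("top",*f(553,220),.058))
print("tray",[pt("top",150+x*.4625,110+y*.4625,.018)[:2] for x,y in[(24,196),(160,185),(162,326),(27,333)]])
E
```

```text
box [ 0.5293127  -0.34901131  0.17278797] [-0.   0.3  0.   0.3 -0.  -0.1 -0.1 -0.3  0.3 -0.  -0.1 -0.2]
plate [0.43414937 0.0015506  0.012     ] 0.07519270254749963 0.07818689204014317
bolts [0.43201908 0.00223228 0.012     ]
tip [0.43194247 0.0033214  0.058     ]
tray [array([0.61276857, 0.45407284]), array([0.62671293, 0.27701533]), array([0.448276  , 0.27065945]), array([0.43788852, 0.44407803])]
```

arm_command([
  {"dp":[0,0,0],"spin":0.131},
  {"dp":[0,0,0],"spin":0.131},
  {"dp":[0,0,0],"spin":0.13},
  {"dp":[25,-38,0],"spin":0},
  {"dp":[25,-38,0],"spin":0},
], grip=-0.4, newtons=40)

```text
clock: 1.4
position: [0.289, -0.501, 0.4044]
ee_rot: [1.0, -0.001, -0.0, 0.0]
ft_force: [1.9, 0.8, 0.2]
grip_width: 0.697
grasp_force: 0.0
```

arm_command([
  {"dp":[25,-38,0],"spin":0},
  {"dp":[25,-38,0],"spin":0},
  {"dp":[25,-38,0],"spin":0},
  {"dp":[25,-38,0],"spin":0},
  {"dp":[25,-38,0],"spin":0},
])

```text
clock: 1.9
position: [0.4147, -0.3095, 0.405]
ee_rot: [1.0, 0.0, 0.0, 0.0]
ft_force: [0.3, 0.2, 0.2]
grip_width: 0.703
grasp_force: 0.0
```

arm_command([
  {"dp":[25,-38,0],"spin":0},
  {"dp":[25,-38,0],"spin":0},
  {"dp":[25,-38,0],"spin":0},
  {"dp":[25,-38,0],"spin":0},
  {"dp":[0,0,0],"spin":0},
])

```text
clock: 2.4
position: [0.5165, -0.1527, 0.405]
ee_rot: [1.0, 0.005, 0.001, -0.001]
ft_force: [-0.4, -0.4, -0.3]
grip_width: 0.698
grasp_force: 0.0
```

arm_command([
  {"dp":[19,-27,30],"spin":0},
  {"dp":[20,-27,30],"spin":0},
  {"dp":[0,0,48],"spin":0},
  {"dp":[0,0,48],"spin":0},
  {"dp":[0,0,48],"spin":0},
])

```text
clock: 2.9
position: [0.5528, -0.1053, 0.1992]
ee_rot: [1.0, 0.0, 0.0, 0.0]
ft_force: [1.0, -0.6, -0.2]
grip_width: 0.7
grasp_force: 0.0
```

arm_command([
  {"dp":[0,0,24],"spin":0},
  {"dp":[0,0,0],"spin":0},
])

```text
clock: 3.1
position: [0.5512, -0.1053, 0.1732]
ee_rot: [1.0, 0.0, -0.003, -0.001]
ft_force: [-0.4, -0.0, 0.5]
grip_width: 0.697
grasp_force: 0.0
```

arm_command([
  {"dp":[0,0,0],"spin":0},
  {"dp":[0,0,0],"spin":0},
  {"dp":[0,0,0],"spin":0},
  {"dp":[0,0,0],"spin":0},
], grip=1)

```text
clock: 3.5
position: [0.5537, -0.1054, 0.1786]
ee_rot: [1.0, 0.0, 0.002, 0.0]
ft_force: [-0.9, -0.0, 7.8]
grip_width: 0.458
grasp_force: 41.2
```

arm_command([
  {"dp":[0,0,-45],"spin":0},
  {"dp":[0,0,-45],"spin":0},
  {"dp":[-30,-27,0],"spin":0},
  {"dp":[-30,-27,0],"spin":0},
  {"dp":[-30,-27,0],"spin":0},
])

```text
clock: 4.0
position: [0.4617, -0.0235, 0.2674]
ee_rot: [1.0, 0.0, 0.001, 0.0]
ft_force: [0.6, 0.4, -1.8]
grip_width: 0.454
grasp_force: 41.4
```

arm_command([
  {"dp":[-32,-27,0],"spin":0},
  {"dp":[0,0,0],"spin":0},
  {"dp":[0,0,0],"spin":0},
  {"dp":[0,0,0],"spin":0},
])

```text
clock: 4.4
position: [0.4313, 0.0022, 0.2672]
ee_rot: [1.0, 0.0, 0.001, 0.0]
ft_force: [-0.4, -0.4, -1.9]
grip_width: 0.459
grasp_force: 41.5
```

```bash
python3 - <<'E'
from h import *
o=manip.get_obs();print(o["position"],o["ft_force"],o["ee_rot"])
im=viewer.camera("scene");u,v=np.round(px("scene",[.432,.003,.07])).astype(int)
cv2.imwrite("pics/v4.png",cv2.resize(im[v-45:v+40,u-45:u+45],None,fx=6,fy=6,interpolation=3)) 
E
```

```text
[0.43132298 0.00224846 0.26723851] [-0.38986386 -0.42041269 -1.90063854] [9.99999751e-01 4.09407729e-05 6.81342182e-04 1.76349758e-04]
```

View pics/v4.png

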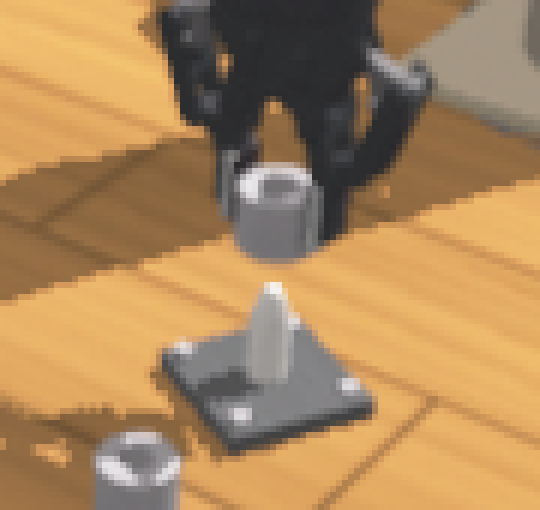

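The bushing hangs over the pin at (277,210), about 1–2 mm from the pin axis at (272,285). I'll lower it.

arm_command([
  {"dp":[0,0,26],"spin":0},
  {"dp":[0,0,4],"spin":0},
  {"dp":[0,0,4],"spin":0},
  {"dp":[0,0,0],"spin":0},
])

```text
clock: 4.85
position: [0.431, 0.0026, 0.2327]
ee_rot: [1.0, 0.0, -0.0, -0.0]
ft_force: [0.3, 0.5, -1.1]
grip_width: 0.46
grasp_force: 41.4
```

arm_command([
  {"dp":[0,0,3],"spin":0},
  {"dp":[0,0,3],"spin":0},
  {"dp":[0,0,0],"spin":0},
  {"dp":[0,0,0],"spin":0},
])

```text
clock: 5.25
position: [0.4308, 0.0027, 0.2268]
ee_rot: [1.0, 0.0, 0.0, 0.0]
ft_force: [0.2, 0.3, -2.6]
grip_width: 0.452
grasp_force: 41.4
```

arm_command([
  {"dp":[0,0,3],"spin":0},
  {"dp":[0,0,3],"spin":0},
  {"dp":[0,0,4],"spin":0},
  {"dp":[0,0,0],"spin":0},
])

```text
clock: 5.65
position: [0.4307, 0.0027, 0.2161]
ee_rot: [1.0, 0.0, -0.0, -0.0]
ft_force: [-0.1, -0.3, -2.1]
grip_width: 0.456
grasp_force: 41.4
```

arm_command([
  {"dp":[0,0,13],"spin":0},
  {"dp":[0,0,12],"spin":0},
  {"dp":[0,0,0],"spin":0},
  {"dp":[0,0,0],"spin":0},
])

```text
clock: 6.05
position: [0.4306, 0.0028, 0.1908]
ee_rot: [1.0, 0.0, -0.0, -0.0]
ft_force: [1.1, -0.1, -2.0]
grip_width: 0.456
grasp_force: 41.8
```

arm_command([
  {"dp":[0,0,0],"spin":0},
  {"dp":[0,0,-40],"spin":0},
  {"dp":[0,0,-35],"spin":0},
  {"dp":[0,0,0],"spin":0},
  {"dp":[10,-45,0],"spin":0},
])

```text
clock: 6.55
position: [0.4407, 0.0435, 0.2668]
ee_rot: [1.0, -0.004, 0.0, 0.002]
ft_force: [1.4, 0.6, -2.0]
grip_width: 0.452
grasp_force: 45.9
```

arm_command([
  {"dp":[10,-45,0],"spin":0},
  {"dp":[10,-45,0],"spin":0},
  {"dp":[10,-45,0],"spin":0},
  {"dp":[10,-45,0],"spin":0},
  {"dp":[10,-45,0],"spin":0},
])

```text
clock: 7.05
position: [0.4905, 0.2743, 0.2655]
ee_rot: [1.0, 0.0, -0.0, 0.0]
ft_force: [1.1, -0.2, -1.3]
grip_width: 0.453
grasp_force: 45.9
```

arm_command([
  {"dp":[10,-47,0],"spin":0},
  {"dp":[0,0,0],"spin":0},
  {"dp":[0,0,40],"spin":0},
  {"dp":[0,0,25],"spin":0},
  {"dp":[0,0,0],"spin":0},
])

```text
clock: 7.55
position: [0.4989, 0.3186, 0.1971]
ee_rot: [1.0, 0.001, -0.003, 0.002]
ft_force: [-0.6, 0.1, -1.9]
grip_width: 0.452
grasp_force: 45.8
```

arm_command([
  {"dp":[0,0,12],"spin":0},
  {"dp":[0,0,4],"spin":0},
  {"dp":[0,0,0],"spin":0},
  {"dp":[0,0,0],"spin":0},
])

```text
clock: 7.95
position: [0.5008, 0.32, 0.1865]
ee_rot: [1.0, 0.0, 0.001, -0.0]
ft_force: [0.0, -0.4, -1.5]
grip_width: 0.449
grasp_force: 45.9
```

arm_command([
  {"dp":[0,0,0],"spin":0},
  {"dp":[0,0,0],"spin":0},
  {"dp":[0,0,0],"spin":0},
], grip=-0.4)

```text
clock: 8.25
position: [0.5007, 0.3199, 0.1862]
ee_rot: [1.0, 0.0, 0.0, -0.0]
ft_force: [0.4, -0.8, 0.6]
grip_width: 0.696
grasp_force: 0.0
```

arm_command([
  {"dp":[0,0,-40],"spin":0},
  {"dp":[0,0,-40],"spin":0},
  {"dp":[0,0,0],"spin":0},
])

```text
clock: 8.55
position: [0.5017, 0.3213, 0.2714]
ee_rot: [1.0, 0.0, 0.004, -0.002]
ft_force: [0.5, 0.6, 0.9]
grip_width: 0.698
grasp_force: 0.0
```

```bash
python3 - <<'E'
from h import *
im=viewer.camera("top")
print(manip.get_obs()["position"])
for q in[(.648,.128),(.654,.011),(.559,.131),(.549,.009),(.5,.319)]: print(bush(im,q))
E
```

```text
[0.5012257  0.32056823 0.26872607]
(array([0.64657033, 0.12492516]), 7.9517621994018555, np.float64(15.796875), 183.7421875)
(array([0.65221116, 0.00762626]), 7.8613481521606445, np.float64(31.875), 182.203125)
(array([0.55563257, 0.1260279 ]), 7.790809631347656, np.float64(13.6875), 182.3046875)
(array([0.54709947, 0.00627916]), 7.922612190246582, np.float64(13.09375), 181.7421875)
(array([0.51273956, 0.31185598]), 7.259704113006592, np.float64(40.765625), 63.375)
```

arm_command([
  {"dp":[11,39,0],"spin":0},
  {"dp":[11,39,0],"spin":0},
  {"dp":[11,39,0],"spin":0},
  {"dp":[11,39,0],"spin":0},
  {"dp":[11,39,0],"spin":0},
])

```text
clock: 9.1
position: [0.5557, 0.123, 0.2649]
ee_rot: [1.0, 0.0, -0.0, 0.0]
ft_force: [1.2, 0.0, -1.0]
grip_width: 0.7
grasp_force: 0.0
```

arm_command([
  {"dp":[0,0,0],"spin":0},
  {"dp":[0,0,40],"spin":0},
  {"dp":[0,0,40],"spin":0},
  {"dp":[0,0,10],"spin":0},
  {"dp":[0,0,0],"spin":0},
])

```text
clock: 9.6
position: [0.5549, 0.125, 0.1742]
ee_rot: [1.0, 0.001, -0.002, 0.0]
ft_force: [0.3, -0.5, 0.7]
grip_width: 0.699
grasp_force: 0.0
```

arm_command([
  {"dp":[0,0,0],"spin":0},
  {"dp":[0,0,0],"spin":0},
  {"dp":[0,0,0],"spin":0},
  {"dp":[0,0,0],"spin":0},
], grip=1)

```text
clock: 10.0
position: [0.5565, 0.1254, 0.1777]
ee_rot: [1.0, 0.0, 0.002, -0.0]
ft_force: [-1.4, 0.4, 7.1]
grip_width: 0.458
grasp_force: 40.9
```

arm_command([
  {"dp":[0,0,-45],"spin":0},
  {"dp":[0,0,-45],"spin":0},
  {"dp":[-31,30.5,0],"spin":0},
  {"dp":[-31,30.5,0],"spin":0},
  {"dp":[-31,30.5,0],"spin":0},
])

```text
clock: 10.5
position: [0.4616, 0.0324, 0.2664]
ee_rot: [1.0, 0.001, 0.001, 0.0]
ft_force: [0.9, 1.2, -1.7]
grip_width: 0.455
grasp_force: 41.5
```

arm_command([
  {"dp":[-31,30.5,0],"spin":0},
  {"dp":[0,0,0],"spin":0},
  {"dp":[0,0,0],"spin":0},
  {"dp":[0,0,24],"spin":0},
  {"dp":[0,0,0],"spin":0},
])

```text
clock: 11.0
position: [0.4315, 0.0035, 0.2404]
ee_rot: [1.0, 0.001, -0.001, -0.0]
ft_force: [-0.5, 0.4, -2.1]
grip_width: 0.455
grasp_force: 41.5
```

arm_command([
  {"dp":[0,0,4],"spin":0},
  {"dp":[0,0,3],"spin":0},
  {"dp":[0,0,0],"spin":0},
])

```text
clock: 11.3
position: [0.432, 0.003, 0.2348]
ee_rot: [1.0, 0.001, 0.0, -0.0]
ft_force: [-0.9, 0.5, -1.8]
grip_width: 0.454
grasp_force: 41.5
```

arm_command([
  {"dp":[0,0,2],"spin":0},
  {"dp":[0,0,2],"spin":0},
  {"dp":[0,0,2],"spin":0},
  {"dp":[0,0,0],"spin":0},
])

```text
clock: 11.7
position: [0.4326, 0.0027, 0.2292]
ee_rot: [1.0, 0.0, 0.001, 0.0]
ft_force: [5.1, -1.3, -1.7]
grip_width: 0.455
grasp_force: 41.6
```

arm_command([
  {"dp":[0,0,1],"spin":0},
  {"dp":[0,0,1],"spin":0},
  {"dp":[0,0,0],"spin":0},
])

```text
clock: 12.0
position: [0.433, 0.0027, 0.2281]
ee_rot: [1.0, 0.0, 0.002, 0.0]
ft_force: [1.7, -0.8, 12.0]
grip_width: 0.454
grasp_force: 42.8
```

Undersize: it hangs at about 39 mm above the plate with 12 N. Next, the reject box.

arm_command([
  {"dp":[0,0,0],"spin":0},
  {"dp":[0,0,-45],"spin":0},
  {"dp":[0,0,-45],"spin":0},
  {"dp":[0,0,-17],"spin":0},
  {"dp":[4,45,0],"spin":0},
])

```text
clock: 12.5
position: [0.4364, -0.038, 0.3366]
ee_rot: [1.0, 0.004, 0.002, -0.0]
ft_force: [1.5, -1.3, -2.2]
grip_width: 0.455
grasp_force: 42.2
```

arm_command([
  {"dp":[5,45,0],"spin":0},
  {"dp":[5,45,0],"spin":0},
  {"dp":[5,45,0],"spin":0},
  {"dp":[5,45,0],"spin":0},
  {"dp":[5,45,0],"spin":0},
])

```text
clock: 13.0
position: [0.4604, -0.2688, 0.333]
ee_rot: [1.0, 0.0, -0.001, -0.0]
ft_force: [1.0, 1.7, -1.5]
grip_width: 0.457
grasp_force: 42.2
```

arm_command([
  {"dp":[5,45,0],"spin":0},
  {"dp":[4,45,0],"spin":0},
  {"dp":[0,0,0],"spin":-0.149},
  {"dp":[0,0,0],"spin":0},
  {"dp":[0,0,0],"spin":0},
])

```text
clock: 13.5
position: [0.4701, -0.3561, 0.3331]
ee_rot: [0.997, 0.073, -0.0, -0.001]
ft_force: [-0.2, -0.2, -2.7]
grip_width: 0.459
grasp_force: 42.2
```

```bash
cat >> h.py <<'E'
B=np.array([.5293,-.3490]);ya=.1728
def boxpos():
    o=manip.get_obs();p=o["position"];c,s=np.cos(ya),np.sin(ya);d=p[:2]-B
    q=o["ee_rot"];print("box x,y",c*d[0]+s*d[1],-s*d[0]+c*d[1],"z",p[2],"psi",2*np.arctan2(q[1],q[0]),o["ft_force"])
E
python3 - <<'E'
from h import *
boxpos()
im=viewer.camera("top");cv2.imwrite("pics/v5.png",cv2.resize(im[150:290,400:520],None,fx=4,fy=4,interpolation=3)) 
E
```

```text
box x,y -0.059541658081490735 0.0031478043719128813 z 0.33307097756074294 psi 0.14703835684313904 [-0.1924518  -0.15763566 -2.72078957]
```

View pics/v5.png

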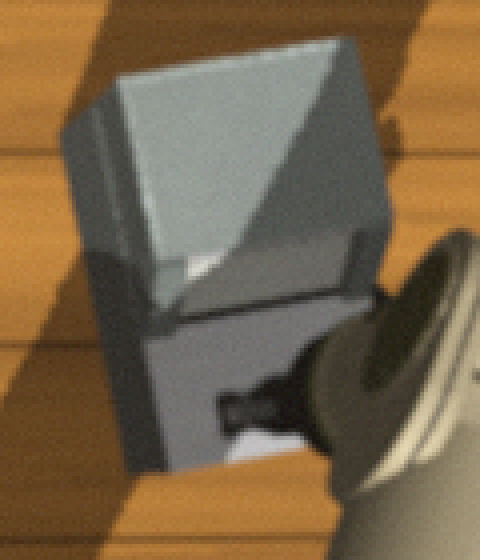

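The hand is over the sill at about (265,410) in this crop, in front of the shut flap. That agrees with the computed box x of about -60.

arm_command([
  {"dp":[0,2,18],"spin":0},
  {"dp":[0,1,4],"spin":0},
  {"dp":[20,0,0],"spin":0},
  {"dp":[16,0,0],"spin":0},
  {"dp":[0,0,0],"spin":0},
])

```text
clock: 14.05
position: [0.5081, -0.3528, 0.312]
ee_rot: [0.997, 0.076, 0.001, -0.0]
ft_force: [-0.3, 0.5, -1.9]
grip_width: 0.455
grasp_force: 42.2
```

arm_command([
  {"dp":[0,0,0],"spin":0},
  {"dp":[0,0,0],"spin":0},
  {"dp":[0,0,0],"spin":0},
], grip=-0.4)

```text
clock: 14.35
position: [0.5056, -0.3551, 0.3122]
ee_rot: [0.997, 0.074, 0.0, 0.0]
ft_force: [-0.2, -1.3, -0.8]
grip_width: 0.702
grasp_force: 0.0
```

arm_command([
  {"dp":[-25,0,0],"spin":0},
  {"dp":[-20,0,0],"spin":0},
  {"dp":[0,0,0],"spin":0},
])

```text
clock: 14.65
position: [0.4589, -0.363, 0.312]
ee_rot: [0.997, 0.073, -0.001, 0.001]
ft_force: [0.2, 0.0, -0.6]
grip_width: 0.698
grasp_force: 0.0
```

arm_command([
  {"dp":[0,0,0],"spin":0},
  {"dp":[0,0,0],"spin":0},
  {"dp":[0,0,0],"spin":0},
  {"dp":[0,0,0],"spin":0},
  {"dp":[0,0,0],"spin":0},
], grip=1)

```text
clock: 15.15
position: [0.462, -0.3613, 0.3116]
ee_rot: [0.997, 0.075, 0.0, -0.0]
ft_force: [-0.1, 0.5, 0.1]
grip_width: 0.002
grasp_force: 0.0
```

```bash
python3 - <<'E'
from h import *
boxpos()
im=viewer.camera("top");cv2.imwrite("pics/v6.png",cv2.resize(im[170:280,410:510],None,fx=5,fy=5,interpolation=3)) 
E
```

```text
box x,y -0.06845494288223888 -0.0005697991538097576 z 0.311645157463326 psi 0.1503630515144557 [-0.13230369  0.47753756  0.13290137]
```

View pics/v6.png

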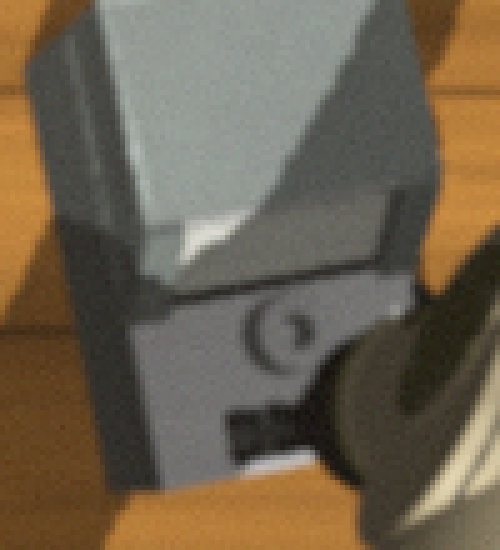

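The bushing stands on the sill at (280,335) with the closed fingers behind it at (265,430). I'll push.

arm_command([
  {"dp":[17,0,0],"spin":0},
  {"dp":[17,0,0],"spin":0},
  {"dp":[17,0,0],"spin":0},
  {"dp":[15,0,0],"spin":0},
  {"dp":[15,0,0],"spin":0},
])

```text
clock: 15.7
position: [0.5424, -0.3493, 0.3116]
ee_rot: [0.997, 0.075, -0.0, -0.0]
ft_force: [-1.5, -0.5, -0.1]
grip_width: 0.001
grasp_force: 0.3
```

arm_command([
  {"dp":[2,0,0],"spin":0},
  {"dp":[0,0,0],"spin":0},
  {"dp":[0,0,0],"spin":0},
])

```text
clock: 16.0
position: [0.543, -0.3495, 0.3116]
ee_rot: [0.997, 0.075, -0.0, 0.0]
ft_force: [-0.3, 0.7, 0.4]
grip_width: 0.001
grasp_force: 0.2
```

```bash
python3 - <<'E'
from h import *
boxpos()
E
```

```text
box x,y 0.013408827579672846 -0.002860209258457519 z 0.31162669836824897 psi 0.1491872488085511 [-0.34831581  0.67835287  0.40633732]
```

arm_command([
  {"dp":[-40,0,0],"spin":0},
  {"dp":[-40,0,0],"spin":0},
  {"dp":[0,0,-25],"spin":0},
  {"dp":[0,0,0],"spin":0.149},
  {"dp":[-5,-45,0],"spin":0},
], grip=-0.4)

```text
clock: 16.5
position: [0.4575, -0.3209, 0.3374]
ee_rot: [1.0, -0.006, 0.001, 0.002]
ft_force: [0.6, 1.2, 0.0]
grip_width: 0.697
grasp_force: 0.0
```

arm_command([
  {"dp":[0,-45,0],"spin":0},
  {"dp":[10,-45,0],"spin":0},
  {"dp":[10,-45,0],"spin":0},
  {"dp":[10,-45,0],"spin":0},
  {"dp":[0,0,0],"spin":0},
])

```text
clock: 17.0
position: [0.4901, -0.1299, 0.3374]
ee_rot: [1.0, 0.005, 0.001, -0.001]
ft_force: [0.1, -0.4, 0.1]
grip_width: 0.703
grasp_force: 0.0
```

```bash
python3 - <<'E'
from h import *
im=viewer.camera("top");cv2.imwrite("pics/v7.png",cv2.resize(im[150:280,310:510],None,fx=4,fy=4,interpolation=3)) 
for q in[(.648,.128),(.654,.011),(.549,.009)]: print(bush(im,q))
print(manip.get_obs()["position"])
E
```

```text
(array([0.64650277, 0.12491898]), 7.94807767868042, np.float64(18.640625), 182.03125)
(array([0.65268701, 0.00746687]), 7.955873012542725, np.float64(33.34375), 185.515625)
(array([0.54706355, 0.00626584]), 7.8719377517700195, np.float64(17.296875), 180.8359375)
[ 0.48951564 -0.13342446  0.3371907 ]
```

View pics/v7.png

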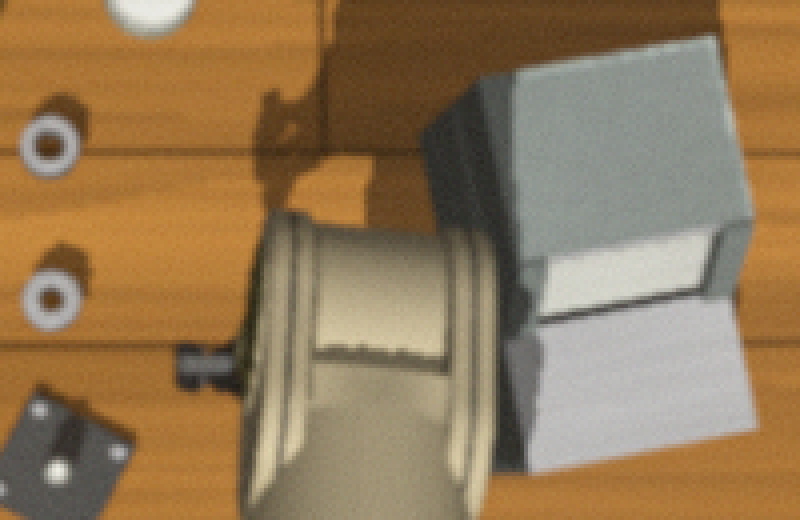

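The sill is empty and the flap is shut. Next is bushing 3.

arm_command([
  {"dp":[19,-46,0],"spin":0},
  {"dp":[19,-46,0],"spin":0},
  {"dp":[19,-47,0],"spin":0},
  {"dp":[0,0,40],"spin":0},
  {"dp":[0,0,40],"spin":0},
])

```text
clock: 17.55
position: [0.5466, 0.0022, 0.2566]
ee_rot: [1.0, 0.001, 0.002, 0.0]
ft_force: [0.4, -0.8, 0.4]
grip_width: 0.695
grasp_force: 0.0
```

arm_command([
  {"dp":[0,0,40],"spin":0},
  {"dp":[0,0,38],"spin":0},
  {"dp":[0,0,0],"spin":0},
  {"dp":[0,0,0],"spin":0},
])

```text
clock: 17.95
position: [0.5461, 0.0012, 0.1793]
ee_rot: [1.0, -0.0, -0.0, 0.0]
ft_force: [1.0, -0.1, -0.1]
grip_width: 0.698
grasp_force: 0.0
```

arm_command([
  {"dp":[0,0,0],"spin":0},
  {"dp":[0,0,0],"spin":0},
  {"dp":[0,0,0],"spin":0},
  {"dp":[0,0,0],"spin":0},
], grip=1)

```text
clock: 18.35
position: [0.5471, 0.0022, 0.1814]
ee_rot: [1.0, 0.0, 0.002, 0.0]
ft_force: [-0.8, 0.0, 6.6]
grip_width: 0.452
grasp_force: 39.7
```

arm_command([
  {"dp":[0,0,-45],"spin":0},
  {"dp":[0,0,-45],"spin":0},
  {"dp":[-38,0,0],"spin":0},
  {"dp":[-38,0,0],"spin":0},
  {"dp":[-38,0,0],"spin":0},
])

```text
clock: 18.85
position: [0.4309, 0.0023, 0.2701]
ee_rot: [1.0, 0.0, 0.001, 0.0]
ft_force: [-0.0, -0.2, -1.3]
grip_width: 0.451
grasp_force: 41.5
```

arm_command([
  {"dp":[0,0,0],"spin":0},
  {"dp":[0,0,0],"spin":0},
  {"dp":[0,0,24],"spin":0},
  {"dp":[0,0,4],"spin":0},
  {"dp":[0,0,0],"spin":0},
])

```text
clock: 19.35
position: [0.4325, 0.0024, 0.2407]
ee_rot: [1.0, 0.001, -0.0, -0.0]
ft_force: [-0.3, 0.0, -1.7]
grip_width: 0.452
grasp_force: 41.5
```

arm_command([
  {"dp":[0,0,3],"spin":0},
  {"dp":[0,0,3],"spin":0},
  {"dp":[0,0,2],"spin":0},
  {"dp":[0,0,0],"spin":0},
])

```text
clock: 19.75
position: [0.4324, 0.0024, 0.2329]
ee_rot: [1.0, 0.001, 0.001, -0.0]
ft_force: [1.8, 0.2, -2.3]
grip_width: 0.451
grasp_force: 41.5
```

arm_command([
  {"dp":[0,0,1],"spin":0},
  {"dp":[0,0,1],"spin":0},
  {"dp":[0,0,0],"spin":0},
])

```text
clock: 20.05
position: [0.4327, 0.0026, 0.2319]
ee_rot: [1.0, 0.0, 0.001, 0.0]
ft_force: [-2.2, 1.9, 12.2]
grip_width: 0.452
grasp_force: 42.9
```

arm_command([
  {"dp":[0,0,1],"spin":0},
  {"dp":[0,0,0],"spin":0},
  {"dp":[0,0,0],"spin":0},
])

```text
clock: 20.35
position: [0.4329, 0.0026, 0.2315]
ee_rot: [1.0, 0.0, 0.001, 0.0]
ft_force: [-5.1, 2.0, 21.7]
grip_width: 0.452
grasp_force: 43.8
```

arm_command([
  {"dp":[0,0,-45],"spin":0},
  {"dp":[0,0,-45],"spin":0},
  {"dp":[0,0,-17],"spin":0},
  {"dp":[0,0,0],"spin":0},
  {"dp":[4,45,0],"spin":0},
])

```text
clock: 20.85
position: [0.4361, -0.0388, 0.3367]
ee_rot: [1.0, 0.004, 0.0, -0.0]
ft_force: [0.8, -1.2, -2.1]
grip_width: 0.449
grasp_force: 42.4
```

arm_command([
  {"dp":[5,45,0],"spin":0},
  {"dp":[5,45,0],"spin":0},
  {"dp":[5,45,0],"spin":0},
  {"dp":[5,45,0],"spin":0},
  {"dp":[5,45,0],"spin":0},
])

```text
clock: 21.35
position: [0.4607, -0.2695, 0.3349]
ee_rot: [1.0, 0.0, -0.001, -0.0]
ft_force: [0.9, -0.1, -1.0]
grip_width: 0.446
grasp_force: 42.4
```

arm_command([
  {"dp":[5,45,0],"spin":0},
  {"dp":[4,45,0],"spin":0},
  {"dp":[0,0,0],"spin":-0.149},
  {"dp":[0,0,0],"spin":0},
  {"dp":[0,0,0],"spin":0},
])

```text
clock: 21.85
position: [0.4704, -0.3567, 0.3353]
ee_rot: [0.997, 0.073, -0.001, -0.001]
ft_force: [-0.6, -0.8, -1.3]
grip_width: 0.452
grasp_force: 42.4
```

```bash
python3 -c "
from h import *
boxpos()"
```

```text
box x,y -0.059383172863261544 0.0025429943531336575 z 0.33533166534390363 psi 0.14699661670850703 [-0.55690354 -0.75883825 -1.3207717 ]
```

arm_command([
  {"dp":[0,2,17],"spin":0},
  {"dp":[0,1,5],"spin":0},
  {"dp":[20,0,0],"spin":0},
  {"dp":[16,0,0],"spin":0},
  {"dp":[0,0,0],"spin":0},
])

```text
clock: 22.35
position: [0.5083, -0.3532, 0.3147]
ee_rot: [0.997, 0.076, 0.0, -0.0]
ft_force: [-0.0, 0.4, -1.8]
grip_width: 0.451
grasp_force: 42.4
```

arm_command([
  {"dp":[0,0,0],"spin":0},
  {"dp":[0,0,0],"spin":0},
  {"dp":[0,0,0],"spin":0},
], grip=-0.4)

```text
clock: 22.65
position: [0.5058, -0.3556, 0.3151]
ee_rot: [0.997, 0.074, 0.0, 0.0]
ft_force: [-0.5, -1.0, -0.5]
grip_width: 0.696
grasp_force: 0.0
```

arm_command([
  {"dp":[-25,0,0],"spin":0},
  {"dp":[-20,0,1],"spin":0},
  {"dp":[0,0,0],"spin":0},
])

```text
clock: 22.95
position: [0.4592, -0.3635, 0.3139]
ee_rot: [0.997, 0.073, -0.001, 0.0]
ft_force: [0.6, -0.0, -0.5]
grip_width: 0.699
grasp_force: 0.0
```

arm_command([
  {"dp":[0,0,0],"spin":0},
  {"dp":[0,0,0],"spin":0},
  {"dp":[0,0,0],"spin":0},
  {"dp":[0,0,0],"spin":0},
  {"dp":[0,0,0],"spin":0},
], grip=1)

```text
clock: 23.45
position: [0.4622, -0.3618, 0.3136]
ee_rot: [0.997, 0.075, 0.0, -0.0]
ft_force: [-0.6, 0.1, -0.0]
grip_width: -0.001
grasp_force: 0.0
```

```bash
python3 -c "
from h import *
boxpos()"
```

```text
box x,y -0.06832039897207569 -0.0011148982633528877 z 0.31363239932450643 psi 0.15025969168615572 [-0.60180797  0.14093692 -0.01919552]
```

arm_command([
  {"dp":[17,0,2],"spin":0},
  {"dp":[17,0,0],"spin":0},
  {"dp":[17,0,0],"spin":0},
  {"dp":[15,0,0],"spin":0},
  {"dp":[15,0,0],"spin":0},
])

```text
clock: 23.95
position: [0.5427, -0.3498, 0.3116]
ee_rot: [0.997, 0.075, -0.0, -0.0]
ft_force: [-0.6, -0.5, -1.1]
grip_width: -0.003
grasp_force: 0.3
```

arm_command([
  {"dp":[2,0,0],"spin":0},
  {"dp":[0,0,0],"spin":0},
  {"dp":[0,0,0],"spin":0},
])

```text
clock: 24.25
position: [0.5433, -0.35, 0.3116]
ee_rot: [0.997, 0.075, -0.0, 0.0]
ft_force: [-0.0, -0.0, -0.9]
grip_width: -0.001
grasp_force: 0.2
```

arm_command([
  {"dp":[-40,0,0],"spin":0},
  {"dp":[-40,0,0],"spin":0},
  {"dp":[0,0,-25],"spin":0},
  {"dp":[0,0,0],"spin":0.149},
  {"dp":[-5,-45,0],"spin":0},
], grip=-0.4)

```text
clock: 24.75
position: [0.4578, -0.3214, 0.3374]
ee_rot: [1.0, -0.006, 0.001, 0.002]
ft_force: [-0.6, 0.2, -0.8]
grip_width: 0.707
grasp_force: 0.0
```

arm_command([
  {"dp":[0,-45,0],"spin":0},
  {"dp":[10,-45,0],"spin":0},
  {"dp":[10,-45,0],"spin":0},
  {"dp":[10,-45,0],"spin":0},
  {"dp":[0,0,0],"spin":0},
])

```text
clock: 25.25
position: [0.4903, -0.1305, 0.3374]
ee_rot: [1.0, 0.004, 0.001, -0.001]
ft_force: [-0.3, -0.7, 0.0]
grip_width: 0.697
grasp_force: 0.0
```

```bash
python3 - <<'E'
from h import *
im=viewer.camera("top");cv2.imwrite("pics/v8.png",cv2.resize(im[110:290,180:510],(800,436),interpolation=3)) 
for q in[(.648,.128),(.654,.011)]: print(bush(im,q))
print(manip.get_obs()["position"])
E
```

```text
(array([0.64652016, 0.12495755]), 7.919219017028809, np.float64(18.90625), 181.8515625)
(array([0.65269876, 0.00746601]), 8.015559196472168, np.float64(32.84375), 186.03125)
[ 0.48977714 -0.13388577  0.33716667]
```

View pics/v8.png

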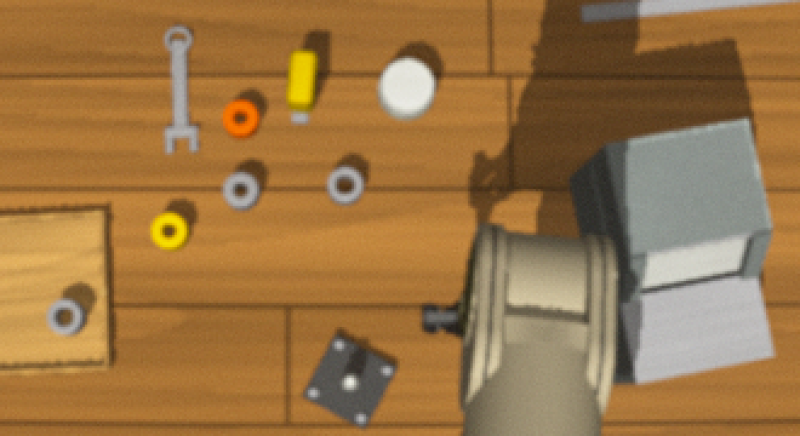

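Both rejects are in, the flap is shut, and the tray bushing stands at (65,316). Next is the one at (240,188).

arm_command([
  {"dp":[26,-42,0],"spin":0},
  {"dp":[26,-43,0],"spin":0},
  {"dp":[26,-43,0],"spin":0},
  {"dp":[26,-43,0],"spin":0},
  {"dp":[26,-43,0],"spin":0},
])

```text
clock: 25.8
position: [0.62, 0.076, 0.3367]
ee_rot: [1.0, -0.001, 0.0, 0.001]
ft_force: [1.0, -0.4, 0.4]
grip_width: 0.699
grasp_force: 0.0
```

arm_command([
  {"dp":[26,-43,0],"spin":0},
  {"dp":[0,0,0],"spin":0},
  {"dp":[0,0,40],"spin":0},
  {"dp":[0,0,40],"spin":0},
  {"dp":[0,0,0],"spin":0},
])

```text
clock: 26.3
position: [0.6432, 0.1165, 0.2509]
ee_rot: [1.0, -0.001, -0.005, 0.002]
ft_force: [-1.3, -0.7, -0.5]
grip_width: 0.704
grasp_force: 0.0
```

arm_command([
  {"dp":[2,-6,38],"spin":0},
  {"dp":[0,0,38],"spin":0},
  {"dp":[0,0,0],"spin":0},
  {"dp":[0,0,0],"spin":0},
])

```text
clock: 26.7
position: [0.6475, 0.1246, 0.1826]
ee_rot: [1.0, -0.0, 0.0, 0.0]
ft_force: [1.5, 0.5, 0.3]
grip_width: 0.7
grasp_force: 0.0
```

arm_command([
  {"dp":[0,0,0],"spin":0},
  {"dp":[0,0,0],"spin":0},
  {"dp":[0,0,0],"spin":0},
  {"dp":[0,0,0],"spin":0},
], grip=1)

```text
clock: 27.1
position: [0.6479, 0.1254, 0.1842]
ee_rot: [1.0, 0.0, 0.002, -0.0]
ft_force: [-2.4, -1.6, 7.5]
grip_width: 0.458
grasp_force: 39.4
```

arm_command([
  {"dp":[0,0,-45],"spin":0},
  {"dp":[0,0,-45],"spin":0},
  {"dp":[-36,20.5,0],"spin":0},
  {"dp":[-36,20.5,0],"spin":0},
  {"dp":[-36,20.5,0],"spin":0},
])

```text
clock: 27.6
position: [0.5377, 0.0633, 0.2724]
ee_rot: [1.0, 0.0, 0.001, 0.0]
ft_force: [0.9, -0.5, -1.7]
grip_width: 0.454
grasp_force: 41.3
```

arm_command([
  {"dp":[-36,20.5,0],"spin":0},
  {"dp":[-36,20.5,0],"spin":0},
  {"dp":[-35,20.5,0],"spin":0},
  {"dp":[0,0,0],"spin":0},
  {"dp":[0,0,0],"spin":0},
])

```text
clock: 28.1
position: [0.4319, 0.002, 0.2723]
ee_rot: [1.0, -0.0, 0.002, 0.001]
ft_force: [0.5, 0.7, -1.3]
grip_width: 0.456
grasp_force: 41.3
```

Bottom is at about 0.090, so I'll lower 28, then 8, then small steps.

arm_command([
  {"dp":[1,0,24],"spin":0},
  {"dp":[0,0,4],"spin":0},
  {"dp":[0,0,3],"spin":0},
  {"dp":[0,0,3],"spin":0},
  {"dp":[0,0,0],"spin":0},
])

```text
clock: 28.6
position: [0.4337, 0.0026, 0.2373]
ee_rot: [1.0, 0.001, 0.001, -0.0]
ft_force: [4.1, -0.6, -2.3]
grip_width: 0.46
grasp_force: 41.3
```

arm_command([
  {"dp":[0,0,2],"spin":0},
  {"dp":[0,0,1],"spin":0},
  {"dp":[0,0,0],"spin":0},
])

```text
clock: 28.9
position: [0.434, 0.0026, 0.2349]
ee_rot: [1.0, 0.0, 0.002, -0.0]
ft_force: [3.0, 1.2, 5.9]
grip_width: 0.454
grasp_force: 42.0
```

arm_command([
  {"dp":[0,0,1],"spin":0},
  {"dp":[0,0,0],"spin":0},
  {"dp":[0,0,0],"spin":0},
])

```text
clock: 29.2
position: [0.4343, 0.0026, 0.2345]
ee_rot: [1.0, 0.0, 0.002, 0.0]
ft_force: [1.2, 0.7, 14.6]
grip_width: 0.456
grasp_force: 42.6
```

arm_command([
  {"dp":[0,0,-45],"spin":0},
  {"dp":[0,0,-45],"spin":0},
  {"dp":[0,0,-15],"spin":0},
  {"dp":[0,0,0],"spin":0},
  {"dp":[4,45,0],"spin":0},
])

```text
clock: 29.7
position: [0.4367, -0.0386, 0.3373]
ee_rot: [1.0, 0.004, 0.0, -0.0]
ft_force: [1.3, -1.0, -2.6]
grip_width: 0.454
grasp_force: 42.4
```

arm_command([
  {"dp":[5,45,0],"spin":0},
  {"dp":[5,45,0],"spin":0},
  {"dp":[5,45,0],"spin":0},
  {"dp":[5,45,0],"spin":0},
  {"dp":[5,45,0],"spin":0},
])

```text
clock: 30.2
position: [0.4615, -0.2692, 0.3355]
ee_rot: [1.0, 0.0, -0.002, -0.001]
ft_force: [0.6, 0.9, -1.1]
grip_width: 0.457
grasp_force: 42.4
```

arm_command([
  {"dp":[5,45,0],"spin":0},
  {"dp":[4,45,0],"spin":0},
  {"dp":[0,0,0],"spin":-0.149},
  {"dp":[0,0,0],"spin":0},
  {"dp":[0,0,0],"spin":0},
])

```text
clock: 30.7
position: [0.4712, -0.3565, 0.3361]
ee_rot: [0.997, 0.073, -0.001, -0.001]
ft_force: [0.3, 0.3, -2.5]
grip_width: 0.454
grasp_force: 42.4
```

```bash
python3 -c "
from h import *
boxpos()"
```

```text
box x,y -0.058526290423374955 0.0025795439106496123 z 0.3360819441391935 psi 0.1470887724337778 [ 0.2675576   0.25980436 -2.47544619]
```

arm_command([
  {"dp":[0,2,17],"spin":0},
  {"dp":[0,1,4],"spin":0},
  {"dp":[20,0,0],"spin":0},
  {"dp":[15,0,0],"spin":0},
  {"dp":[0,0,0],"spin":0},
])

```text
clock: 31.2
position: [0.5081, -0.3533, 0.3166]
ee_rot: [0.997, 0.076, 0.0, -0.001]
ft_force: [-0.7, 0.8, -1.5]
grip_width: 0.459
grasp_force: 42.4
```

arm_command([
  {"dp":[0,0,0],"spin":0},
  {"dp":[0,0,0],"spin":0},
  {"dp":[0,0,0],"spin":0},
], grip=-0.4)

```text
clock: 31.5
position: [0.5057, -0.3557, 0.3171]
ee_rot: [0.997, 0.074, 0.0, 0.0]
ft_force: [0.4, 0.8, 1.1]
grip_width: 0.698
grasp_force: 0.0
```

arm_command([
  {"dp":[-25,0,0],"spin":0},
  {"dp":[-20,0,2],"spin":0},
  {"dp":[0,0,0],"spin":0},
])

```text
clock: 31.8
position: [0.459, -0.3636, 0.3148]
ee_rot: [0.997, 0.073, -0.001, 0.0]
ft_force: [-0.1, -0.3, 0.4]
grip_width: 0.7
grasp_force: 0.0
```

arm_command([
  {"dp":[0,0,0],"spin":0},
  {"dp":[0,0,0],"spin":0},
  {"dp":[0,0,0],"spin":0},
  {"dp":[0,0,0],"spin":0},
  {"dp":[0,0,0],"spin":0},
], grip=1)

```text
clock: 32.3
position: [0.4621, -0.3619, 0.3146]
ee_rot: [0.997, 0.075, 0.0, -0.0]
ft_force: [-0.3, -0.4, 0.3]
grip_width: -0.001
grasp_force: 0.0
```

```bash
python3 -c "
from h import *
boxpos()"
```

```text
box x,y -0.06843257152870855 -0.0011774194574125808 z 0.3146371821495797 psi 0.15024830964971495 [-0.33932399 -0.3745727   0.33885361]
```

arm_command([
  {"dp":[17,0,3],"spin":0},
  {"dp":[17,0,0],"spin":0},
  {"dp":[17,0,0],"spin":0},
  {"dp":[15,0,0],"spin":0},
  {"dp":[15,0,0],"spin":0},
])

```text
clock: 32.8
position: [0.5434, -0.3494, 0.3113]
ee_rot: [0.997, 0.075, 0.0, -0.0]
ft_force: [-0.7, -0.2, -0.2]
grip_width: -0.003
grasp_force: 0.3
```

arm_command([
  {"dp":[2,0,0],"spin":0},
  {"dp":[0,0,0],"spin":0},
  {"dp":[0,0,0],"spin":0},
])

```text
clock: 33.1
position: [0.5434, -0.3499, 0.3115]
ee_rot: [0.997, 0.075, -0.0, 0.0]
ft_force: [-0.9, 0.2, 0.3]
grip_width: -0.005
grasp_force: 0.2
```

arm_command([
  {"dp":[-40,0,0],"spin":0},
  {"dp":[-40,0,0],"spin":0},
  {"dp":[0,0,-25],"spin":0},
  {"dp":[0,0,0],"spin":0.149},
  {"dp":[-5,-45,0],"spin":0},
], grip=-0.4)

```text
clock: 33.6
position: [0.4578, -0.3214, 0.3374]
ee_rot: [1.0, -0.006, 0.001, 0.002]
ft_force: [-0.3, 0.4, -0.3]
grip_width: 0.698
grasp_force: 0.0
```

arm_command([
  {"dp":[0,-45,0],"spin":0},
  {"dp":[10,-45,0],"spin":0},
  {"dp":[10,-45,0],"spin":0},
  {"dp":[10,-45,0],"spin":0},
  {"dp":[0,0,0],"spin":0},
])

```text
clock: 34.1
position: [0.4903, -0.1305, 0.3374]
ee_rot: [1.0, 0.005, 0.001, -0.001]
ft_force: [-0.0, 0.1, 0.8]
grip_width: 0.702
grasp_force: 0.0
```

```bash
python3 - <<'E'
from h import *
im=viewer.camera("top");cv2.imwrite("pics/v9.png",cv2.resize(im[110:290,180:510],(800,436),interpolation=3)) 
for q in[(.654,.011)]: print(bush(im,q))
print(manip.get_obs()["position"])
E
```

```text
(array([0.6526654 , 0.00749721]), 7.982633113861084, np.float64(32.40625), 185.5625)
[ 0.48973718 -0.13390976  0.33718915]
```

View pics/v9.png

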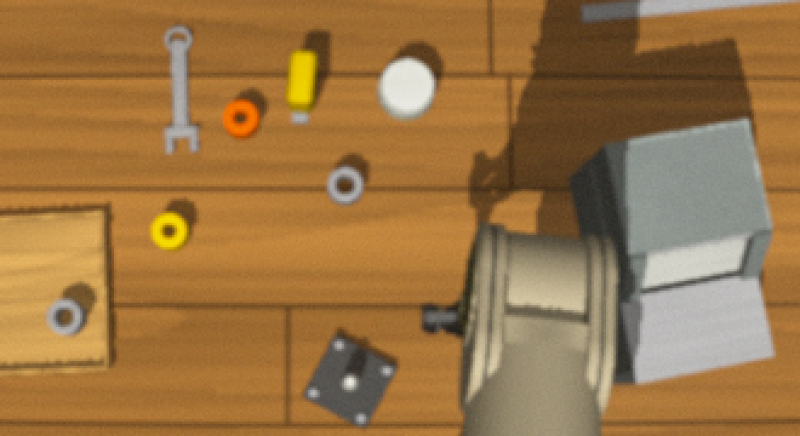

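The third reject is in and the sill is clear. The last bushing is at (345,185).

arm_command([
  {"dp":[33,-29,0],"spin":0},
  {"dp":[33,-29,0],"spin":0},
  {"dp":[33,-29,0],"spin":0},
  {"dp":[33,-29,0],"spin":0},
  {"dp":[32,-29,0],"spin":0},
])

```text
clock: 34.65
position: [0.6546, 0.0072, 0.3365]
ee_rot: [1.0, -0.001, 0.0, 0.001]
ft_force: [-0.0, -0.6, 0.5]
grip_width: 0.703
grasp_force: 0.0
```

arm_command([
  {"dp":[0,0,0],"spin":0},
  {"dp":[0,0,40],"spin":0},
  {"dp":[0,0,40],"spin":0},
  {"dp":[0,0,0],"spin":0},
  {"dp":[0,0,0],"spin":0},
])

```text
clock: 35.15
position: [0.6534, 0.0069, 0.2572]
ee_rot: [1.0, -0.0, -0.0, 0.0]
ft_force: [1.5, -1.0, 1.5]
grip_width: 0.695
grasp_force: 0.0
```

arm_command([
  {"dp":[0,0,40],"spin":0},
  {"dp":[0,0,38],"spin":0},
  {"dp":[0,0,0],"spin":0},
  {"dp":[0,0,0],"spin":0},
])

```text
clock: 35.55
position: [0.6543, 0.0081, 0.1813]
ee_rot: [1.0, 0.0, 0.001, 0.0]
ft_force: [0.2, 0.4, 1.1]
grip_width: 0.701
grasp_force: 0.0
```

arm_command([
  {"dp":[0,0,0],"spin":0},
  {"dp":[0,0,0],"spin":0},
  {"dp":[0,0,0],"spin":0},
  {"dp":[0,0,0],"spin":0},
], grip=1)

```text
clock: 35.95
position: [0.6547, 0.0085, 0.1823]
ee_rot: [1.0, 0.0, 0.002, 0.0]
ft_force: [-2.0, -0.1, 9.7]
grip_width: 0.446
grasp_force: 39.5
```

arm_command([
  {"dp":[0,0,-45],"spin":0},
  {"dp":[0,0,-45],"spin":0},
  {"dp":[-44,1,0],"spin":0},
  {"dp":[-44,1,0],"spin":0},
  {"dp":[-44,1,0],"spin":0},
])

```text
clock: 36.45
position: [0.5202, 0.0056, 0.2704]
ee_rot: [1.0, 0.0, 0.001, 0.0]
ft_force: [-0.2, -0.4, -0.5]
grip_width: 0.447
grasp_force: 41.5
```

arm_command([
  {"dp":[-44,1,0],"spin":0},
  {"dp":[-44,0,0],"spin":0},
  {"dp":[0,0,0],"spin":0},
  {"dp":[0,0,0],"spin":0},
])

```text
clock: 36.85
position: [0.4332, 0.0043, 0.2704]
ee_rot: [1.0, 0.0, 0.002, 0.001]
ft_force: [1.1, 0.2, -2.0]
grip_width: 0.449
grasp_force: 41.5
```

arm_command([
  {"dp":[0,1.5,24],"spin":0},
  {"dp":[0,0,5],"spin":0},
  {"dp":[0,0,5],"spin":0},
  {"dp":[0,0,4],"spin":0},
  {"dp":[0,0,0],"spin":0},
])

```text
clock: 37.35
position: [0.434, 0.003, 0.2309]
ee_rot: [1.0, 0.0, 0.0, -0.0]
ft_force: [1.2, -0.6, -1.5]
grip_width: 0.452
grasp_force: 41.6
```

arm_command([
  {"dp":[0,0,3],"spin":0},
  {"dp":[0,0,3],"spin":0},
  {"dp":[0,0,0],"spin":0},
])

```text
clock: 37.65
position: [0.434, 0.0028, 0.2249]
ee_rot: [1.0, 0.0, 0.001, 0.0]
ft_force: [5.7, -0.4, -4.8]
grip_width: 0.447
grasp_force: 41.3
```

arm_command([
  {"dp":[0,0,6],"spin":0},
  {"dp":[0,0,12],"spin":0},
  {"dp":[0,0,12],"spin":0},
  {"dp":[0,0,0],"spin":0},
  {"dp":[0,0,0],"spin":0},
])

```text
clock: 38.15
position: [0.4341, 0.0027, 0.1939]
ee_rot: [1.0, 0.0, 0.001, -0.0]
ft_force: [9.0, -1.7, -7.5]
grip_width: 0.449
grasp_force: 41.5
```

arm_command([
  {"dp":[0,0,0],"spin":0},
  {"dp":[0,0,-40],"spin":0},
  {"dp":[0,0,-38],"spin":0},
  {"dp":[0,0,0],"spin":0},
  {"dp":[18,-45,0],"spin":0},
])

```text
clock: 38.65
position: [0.4505, 0.0433, 0.2716]
ee_rot: [1.0, -0.004, -0.001, 0.002]
ft_force: [0.8, -0.2, -2.4]
grip_width: 0.445
grasp_force: 47.5
```

arm_command([
  {"dp":[18,-45,0],"spin":0},
  {"dp":[18,-45,0],"spin":0},
  {"dp":[18,-45,0],"spin":0},
  {"dp":[18,-45,0],"spin":0},
  {"dp":[18,-45,0],"spin":0},
])

```text
clock: 39.15
position: [0.541, 0.2744, 0.2699]
ee_rot: [1.0, 0.0, -0.002, 0.001]
ft_force: [0.6, 0.2, -0.3]
grip_width: 0.444
grasp_force: 47.5
```

arm_command([
  {"dp":[18,-45,0],"spin":0},
  {"dp":[10,-35,0],"spin":0},
  {"dp":[0,0,0],"spin":0},
  {"dp":[0,0,0],"spin":0},
])

```text
clock: 39.55
position: [0.5681, 0.3537, 0.2697]
ee_rot: [1.0, 0.001, -0.002, 0.001]
ft_force: [0.5, -0.9, -2.7]
grip_width: 0.442
grasp_force: 47.6
```

arm_command([
  {"dp":[0,0,40],"spin":0},
  {"dp":[0,0,30],"spin":0},
  {"dp":[0,0,9],"spin":0},
  {"dp":[0,0,3],"spin":0},
  {"dp":[0,0,0],"spin":0},
])

```text
clock: 40.05
position: [0.5694, 0.3526, 0.1914]
ee_rot: [1.0, 0.0, 0.0, -0.0]
ft_force: [-0.5, -0.2, -1.7]
grip_width: 0.448
grasp_force: 47.5
```

arm_command([
  {"dp":[0,0,0],"spin":0},
  {"dp":[0,0,0],"spin":0},
  {"dp":[0,0,0],"spin":0},
], grip=-0.4)

```text
clock: 40.35
position: [0.5695, 0.3531, 0.1919]
ee_rot: [1.0, 0.0, 0.001, -0.0]
ft_force: [0.4, -0.0, 0.1]
grip_width: 0.7
grasp_force: 0.0
```

arm_command([
  {"dp":[0,0,-30],"spin":0},
  {"dp":[0,0,-45],"spin":0},
  {"dp":[0,0,-45],"spin":0},
  {"dp":[-45,0,0],"spin":0},
  {"dp":[-45,0,0],"spin":0},
])

```text
clock: 40.85
position: [0.4788, 0.3531, 0.3128]
ee_rot: [1.0, -0.0, 0.002, -0.001]
ft_force: [0.1, 1.0, -0.6]
grip_width: 0.699
grasp_force: 0.0
```

arm_command([
  {"dp":[0,45,0],"spin":0},
  {"dp":[0,45,0],"spin":0},
  {"dp":[0,45,0],"spin":0},
  {"dp":[0,45,0],"spin":0},
  {"dp":[0,0,0],"spin":0},
])

```text
clock: 41.35
position: [0.4802, 0.1666, 0.311]
ee_rot: [1.0, -0.004, 0.001, 0.002]
ft_force: [0.5, 0.1, -0.8]
grip_width: 0.698
grasp_force: 0.0
```

```bash
python3 - <<'E'
from h import *
im=viewer.camera("top");im2=viewer.camera("scene")
a=cv2.resize(im[110:310,170:510],(544,320),interpolation=3);b=cv2.resize(im2[240:350,400:540],(356,280),interpolation=3)
o=np.zeros((600,544,3),np.uint8);o[:320]=a;o[320:,:356]=b;cv2.imwrite("pics/v10.png",o)
E
```

```text
(no output)
```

View pics/v10.png

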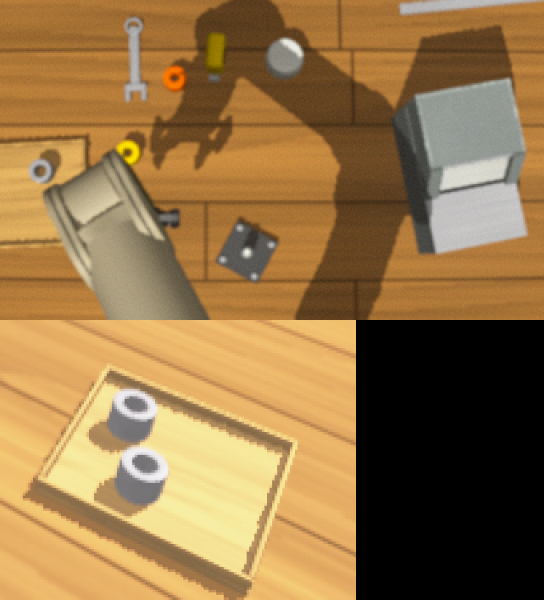

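Both good bushings stand upright in the tray, at (133,415) and (140,475). The box sill is clear, the flap is shut and the bench holds no other steel bushings. I'm handing it in.

```bash
python3 -c "
from workcell import manip
print(manip.hand_in())"
```

```text
the job is handed in; nothing more can be done
None
```

I tried all five bushings on the pin: the two good ones stand upright in the tray, the three undersize ones are in the reject box with the flap shut, and the job is handed in (no verdict was returned).

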